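Latch the hinge jig onto the door stile

ROBOT

A 6-joint arm with a two-finger parallel gripper is mounted at the origin on the work surface. World frame = base frame: x ahead of the robot, y to its left, z up, the work surface at z = 0. Lengths are in m, angles in degrees, forces in N, time in s.
With the tool pointing down it reaches from about 0.4 to 0.825 m from the base axis. Payload 7 kg.
Tool frame: the origin (TCP) lies midway between the tips of the shut fingers; the grasp point (between the pads) lies 19 mm behind it; z points along the fingers, y is the line along which they close (so a half turn about z gives the same grasp; the last joint's range is limited). The gripper opens to 88 mm and grips with 3 to 60 N. Pads are 19 mm wide; open, the fingers measure 130 mm over their backs; the gripper's body (78 mm by 193 mm) begins 47 mm behind the grasp point.
Start: joints at [-49.097, 20.546, 0.682, 0, -70.136, -16.507], TCP at [0.279, -0.615, 0.227] pointing down, gripper open.
Joint ranges: [-176.03, 176.03], [-82.01, 121.73], [-58.28, 71.71], [-173.87, 95.51], [-174.79, -0.11], [-173.66, 173.66]. Speed limits (degrees/s): [136.94, 136.94, 172.46, 180, 180, 180].

INTERFACE

Orientations are given as [roll, pitch, yaw] about the fixed x, y, z axes, in that order (R = Rz(yaw) Ry(pitch) Rx(roll)).
In Python, from plant import ctrl, viewer, close_job gives the robot as it stands. The module is installed in compiled form; this text tells all that it offers.
- The arm moves only by the tool step_arm, never from a script. Its argument "moves" is a list that holds one entry, the list of rows, each a list of 5 numbers: the shift along the world's x, y, z in cm, then the turn about the world's z in rad, then the finger opening in cm, from 0 to 8.76. In form: [[[tx, ty, tz, twist, grip], ...]]. A call has 1 to 10 rows; each row shifts and turns the commanded pose from where the row before left it; what a row does not reach is not made up. A row lasts 1/10 s, in which the tool goes at most 50 mm and 8.59 degrees, less where a joint would pass 70% of its speed; a pose out of reach is approached as far as the arm can. A call with a gripper value outside its range is refused whole. The fingers move at their own pace and stop on an object; the grip force is fixed at half the most. Time passes only in rows, so rows that do not move let the fingers close. It gives the time, the measured TCP pose, the force, the opening and the grip force at its end, in the units of the state.
- ctrl.get_obs(): the state, without advancing time (a new reading comes with each control period).
- viewer.snapshot(name): name is "side" or "top" or "wrist"; returns (picture, depth): 480x640x3 uint8, blue, green, red; 480x640 float32, m along the optical axis (not along the pixel's ray), 0 where there is no reading.
- viewer.camera_info(name): a dict with "camera_matrix" (3x3 intrinsics, pixels), "k1" (the pictures are not rectified: a ray, as slopes to the right and down, at radius r is drawn at 1 + k1 r^2 times it, then the intrinsics apply), "eye" and "orientation" of the camera in the world. Camera axes: x right, y down, z forward; pixel columns grow to the right and rows downward; lengths in m; the calibration is good to about 2 mm. A picture is of the moment at which its call begins: read the wrist's pose just before it. camera_info takes no time and is no camera call; for the wrist camera it gives the pose at the moment of the call.
- close_job(): hands the job in; it is judged then, once.
The state is a dict: "clock": time; "joint_pos": joint angles; "qvel": joint speeds; "tau": joint torques, N m; "tool_pos": TCP position; "orientation": TCP orientation; "force": force on the tool from outside, world axes, zero at the start; "moment": the same for the moment, N m; "opening": finger opening in m; "gripper_force": force on a finger pad.
Only numpy, scipy, OpenCV 4.12 (cv2) and the standard library are available. Lean on these libraries where they do the work, as an engineer would, in place of code of your own. Each camera call takes 0.05 s, during which the arm holds its last target. There are 200 camera calls.

TASK

Clamp the black hinge jig on its door stile with its draw latch: hook the claw's nose over the keeper bar, right down into the narrow slot behind it, feeling gently for the slot and never leaning hard on the keeper, then swing the lever over centre until it lies fully down and stays there by itself. Do not slam or ram the lever onto its stop, and leave the hinges, bradawl and ramekin where they are.

Things in the scene. Friction and masses are not known exactly. Their poses are not given: they have to be found in the camera images.
- jig: Black plastic hinge jig fixed to the shelf, base 256 x 90 mm. Origin: centre of its underside. +x runs from latch to keeper, z up, y along the latch's hinge axes. From -x to +x: latch on a block 70 mm wide, top 50 mm high (x -124 to -30 mm); pale door stile on edge (x -30 to -12, y -80 to 80, 56 high); sprung jaw with turning knob (x 30 to 120, 62 wide), the steel keeper on top.
- keeper_mean (a point): On the jig at x 53, z 64 mm: MEAN place of the bar's far (+x) face, where the slot starts. The keeper was set along x with the knob: the true place is up to 10 mm off either way and no reading tells it: feel or see. Keeper, 50 wide: 14 mm shoulder, round bar 8 mm thick along y, slot 8 mm wide and 17 deep, back block 23 mm. Shoulder, bar, block tops are all at z 64.
- latch: Steel draw latch on the jig (base plate with two ears, lever, claw). Origin: under its hinge pin, 50 mm above the jig's underside, at x = -50 mm, y = 0 of the jig; same axes as the jig; fixed to it.
- pivot (a point): The lever's hinge axis (along the jig's y), 64 mm above the jig's underside. The claw hangs on the lever at a pin 24 mm from this pivot; with the lever at angle t the pin lies at -24 cos(t - 0.22) mm in x and 24 sin(t - 0.22) mm in z from the pivot (jig axes).
- lever (a joint): Lever angle in rad: 0 = closed, lying flat along the jig's -x from the pivot; 1.57 = upright; 2.55 = its limit, leaning towards the keeper. It stays where it is left (friction 0.045 Nm). With the claw hooked, closing takes up to about 8 N at 50 mm from the pivot, most about midway; below some 0.18 rad it is over centre and no longer springs back.
- lever_end (a point): Middle of the lever's end, on the face that is uppermost when closed, 73 mm from the pivot. The lever is a flat steel bar 25 mm wide (y), 6 mm thick, centred on the pivot in thickness, bare from 32 to 76 mm from the pivot. Push it from its keeper side.
- stop (a point): Top of the rubber stop on the jig, 59 mm from the pivot on the -x side, 24 mm wide, 63.4 mm above the jig's underside when free. The lever meets it at 0.04 rad; it is soft (3 N per mm, 8 mm of give, then hard).
- claw (a joint): Angle of the claw to the lever in rad. The claw's tilt is claw minus lever: 0 = level, positive = nose raised. The pin is stiff (0.045 Nm): the claw keeps whatever angle to the lever it is left at, so it lifts off with the lever unless the nose is truly behind the bar.
- claw_tab (a point): Point to pinch on the upright steel tab on top of the claw's far end: 101 mm from the pin along the claw, 34 mm above the pin's level. Tab: 10 mm thick (jig y), 22 mm along the claw, from 15 to 45 mm above the pin's level; the claw's head below it (14 mm wide) from 8 to 15 mm.
- claw_nose (a point): Lower tip of the claw's nose: 106.8 mm from the pin along the claw, 9.5 mm below the pin's level. The nose is a plate 4.5 mm thick, 14 mm wide, its tip leaning 0.05 rad back to the pin; inner face 105 mm from the pin. Down in the slot the tip is 46 to 56 mm above the jig's underside; resting on a top of the keeper, 64 mm.
- jaw (a joint): Distance in m by which the latch has drawn the sprung jaw (with the keeper) towards the stile: 0 at rest. Spring 6 N at rest, plus 0.3 N per mm. Closed on the latch it is about 10 to 32 mm; it starts to move as soon as the claw pulls on the bar. Pressed down, the keeper gives 1 mm per 4 N on its rubber bed (6 mm at most), depending on the hidden keeper setting.
- hinge_a: Silver cabinet hinge lying on the shelf, about 90 x 46 x 12 mm. Origin: underside, middle. Leave it alone.
- hinge_b: Second silver cabinet hinge, the same. Leave it alone.
- ramekin: White ceramic ramekin of screws, 72 mm across, 42 mm high. Origin: centre of its underside. Leave it alone.
- bradawl: Bradawl with an orange handle, 115 mm long, 28 mm thick, lying. Origin: underside, at the front end of the handle. Leave it alone.

How it is judged:
By the outcome, as a careful person would: the job done as asked, in the order asked, and still so for the second after the job is handed in, with the robot touching nothing.
It also fails if it takes over 72 s, if anything falls off the work surface, if the arm or the gripper's body presses on something with over 40 N, if the wrist force passes 120 N, or if a joint passes its speed limit or range.

## Working session

There is one attempt and no reset: what is moved stays moved. The work goes in short steps, Python scripts to look and compute and a tool call to move; the robot and the scene stay as the last step left them, time stands still between calls to the robot, and variables do not carry over. Pictures are saved under pics/ and viewed, at most 10 in all, crops included, and the job is handed in when it is done.

Besides the shell and the picture viewer there is one more tool, called after "Request:" by a JSON object that holds its "fn" and its "kwargs", one argument or row to a line. step_arm: Moves the arm, as the interface text tells. Its arguments: {"type":"object","properties":{"moves":{"type":"array","items":{"type":"array","items":{"type":"array","items":{"type":"number"}}}}},"required":["moves"]}

```bash
mkdir -p pics
cat > h.py <<'E'
import numpy as np, cv2
from plant import ctrl, viewer, close_job
from scipy.spatial.transform import Rotation as R
def cam(name):
    i=viewer.camera_info(name); return i
def rot(i):
    o=np.array(i["orientation"],float)
    return o if o.shape==(3,3) else R.from_euler('xyz',o,degrees=True).as_matrix()
def slopes(i,uv):
    K=np.array(i["camera_matrix"],float); k=i["k1"]
    d=cv2.undistortPoints(np.array(uv,float).reshape(-1,1,2),K,np.array([k,0,0,0,0.]))
    return d.reshape(-1,2)
def ray(i,uv):
    s=slopes(i,uv); return np.c_[s,np.ones(len(s))]@rot(i).T
def plane(i,uv,z):
    d=ray(i,uv); e=np.array(i["eye"]); return e+d*((z-e[2])/d[:,2])[:,None]
def dep(i,uv,D):
    d=ray(i,uv); return np.array(i["eye"])+d*np.array([D[int(v),int(u)] for u,v in uv])[:,None]
def proj(i,P):
    p=(np.atleast_2d(P)-np.array(i["eye"]))@rot(i); s=p[:,:2]/p[:,2:]
    s=s*(1+i["k1"]*(s**2).sum(1))[:,None]; K=np.array(i["camera_matrix"]); return s@K[:2,:2].T+K[:2,2]
E
python3 - <<'E'
from h import *
for n in("side","top"):
    p,d=viewer.snapshot(n); cv2.imwrite(f"pics/{n}.png",p); np.save(n+".npy",d); print(n,cam(n))
print(ctrl.get_obs())
E
```

```text
side {'camera_matrix': array([[615.81540845,   0.        , 318.8262602 ],
       [  0.        , 615.81540845, 243.07676576],
       [  0.        ,   0.        ,   1.        ]]), 'k1': -0.21925217550327844, 'eye': array([ 0.07094893, -0.58970269,  0.5747538 ]), 'orientation': array([-121.74177873,   -1.16940406,  -38.07974426])}
top {'camera_matrix': array([[524.78986921,   0.        , 314.21886713],
       [  0.        , 524.78986921, 246.13832765],
       [  0.        ,   0.        ,   1.        ]]), 'k1': -0.1387514385319178, 'eye': array([0.48998265, 0.03438788, 0.85891982]), 'orientation': array([-173.3214043 ,    1.65189077,  -91.02940383])}
{'clock': 0.1, 'joint_pos': array([-4.90955766e+01,  2.05856040e+01,  6.39509406e-01, -1.75799814e-02,
       -7.01362887e+01, -1.65073190e+01]), 'qvel': array([ 0.04646216, -0.09904213,  0.11111057,  0.03119009, -0.08023683,
        0.0102492 ]), 'tau': array([-1.46864400e-03, -5.84161305e+01,  2.93751884e+01,  7.01547414e+00,
        1.02115722e-02, -4.15409863e-05]), 'tool_pos': array([ 0.27861297, -0.61433706,  0.22574006]), 'orientation': array([ 1.79916316e+02, -7.56413931e-03, -1.55608875e+02]), 'force': array([-0.36651378, -0.50986963,  0.69303522]), 'moment': array([-0.01366146,  0.01944921, -0.00714827]), 'gripper_force': 0.0, 'opening': 0.08756107757366152}
```

View pics/top.png

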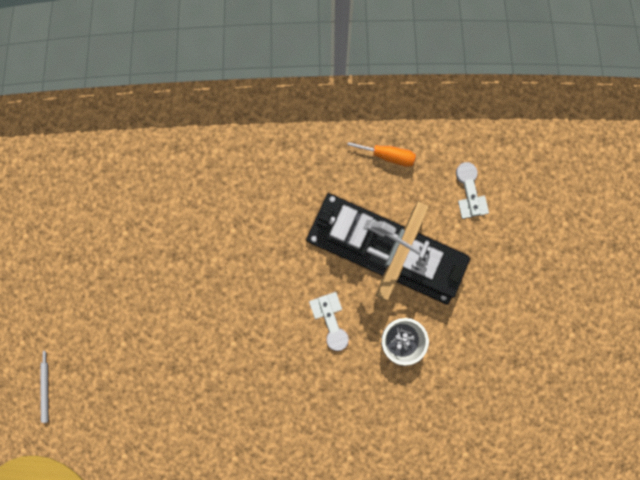

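View pics/side.png

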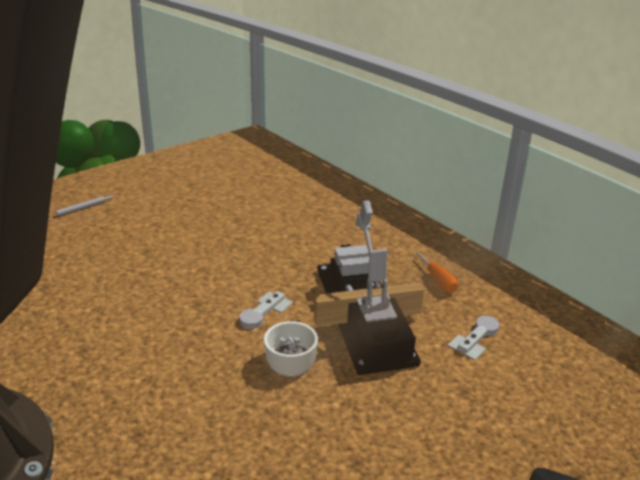

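The top view shows the jig lying diagonally at about (390,248): keeper plates at (350,228), stile (405,250), latch (425,258). The side view shows the claw sticking up at (365,215), with the lever upright.

Run:
```python
from h import *
p=cv2.imread("pics/top.png"); i=cam("top"); D=np.load("top.npy")
hsv=cv2.cvtColor(p,cv2.COLOR_BGR2HSV)
# jig base black
m=((hsv[...,2]<60)).astype(np.uint8); m[:180]=0;m[310:]=0;m[:,:295]=0;m[:,480:]=0
m=cv2.morphologyEx(m,cv2.MORPH_CLOSE,np.ones((5,5)))
c=max(cv2.findContours(m,0,2)[0],key=cv2.contourArea)
h=cv2.boxPoints(cv2.minAreaRect(c)); print(h)
for z in(0.008,0.012): q=plane(i,h,z); print(z,q.mean(0),np.linalg.norm(np.diff(q,axis=0),axis=1)); 
e=q[1]-q[0]; print(np.degrees(np.arctan2(*(q[1]-q[0])[1::-1])),np.degrees(np.arctan2(*(q[2]-q[1])[1::-1])))
cv2.imwrite("pics/topc.png",cv2.resize(p[185:310,300:480],None,fx=4.4,fy=4.4,interpolation=cv2.INTER_CUBIC))
s=cv2.imread("pics/side.png"); cv2.imwrite("pics/sidec.png",cv2.resize(s[195:375,230:470],None,fx=3.3,fy=3.3,interpolation=cv2.INTER_CUBIC))
for u,v in((345,222),(359,232),(330,260),(420,262),(405,250),(388,252),(460,262)): print(u,v,dep(i,[(u,v)],D)[0])
```

```text
[[305.49066 241.02078]
 [327.34515 192.4553 ]
 [404.01874 226.95844]
 [382.16425 275.52393]]
0.008 [ 0.6090556  -0.00943785  0.008     ] [0.08852282 0.13835875 0.08770476]
0.012 [ 0.60849586 -0.00923183  0.012     ] [0.08810669 0.13770835 0.08729248]
-25.032352529294894 -115.9000716213702
345 222 [0.61975403 0.00777937 0.06386218]
359 232 [ 0.60384822 -0.01323813  0.06360349]
330 260 [0.56743593 0.0318382  0.00133018]
420 262 [ 0.5528588  -0.09858074  0.0994056 ]
405 250 [ 0.57526644 -0.08344309  0.05798135]
388 252 [ 0.57775437 -0.06273244  0.00949441]
460 262 [ 0.55539392 -0.16935867  0.05178011]
```

View pics/topc.png

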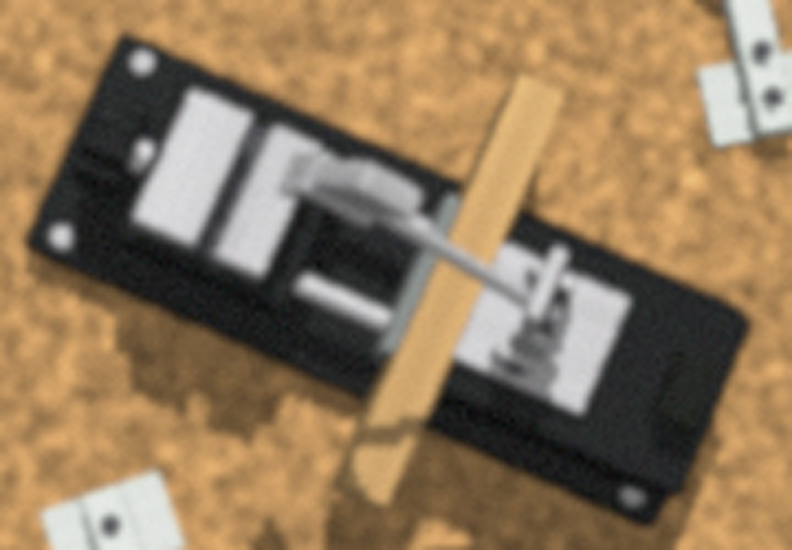

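View pics/sidec.png

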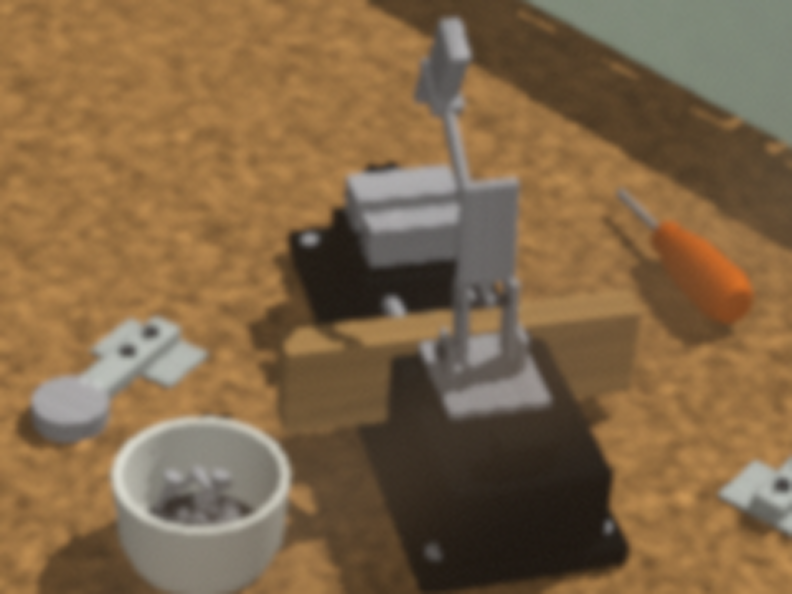

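```bash
cat >> h.py <<'E'
def crop2full(c): return np.array(c,float)/4.4+[300-.4,185-.4]
E
python3 - <<'E'
from h import *
p=cv2.imread("pics/top.png"); i=cam("top"); hsv=cv2.cvtColor(p,cv2.COLOR_BGR2HSV)
b=plane(i,crop2full([(123,37),(30,243),(655,523)]),.0095)
a=lambda v:np.degrees(np.arctan2(v[1],v[0]))
print("base",b,np.linalg.norm(b[0]-b[1]),np.linalg.norm(b[2]-b[1]),a(b[1]-b[0]),a(b[1]-b[2]),"centre",(b[0]+b[2])/2)
s=plane(i,crop2full([(522,75),(565,95),(392,503),(355,490)]),.056)
print("stile",np.linalg.norm(s[0]-s[3]),np.linalg.norm(s[0]-s[1]),s.mean(0),a(s[3]-s[0]),a(s[2]-s[1]))
pl=plane(i,crop2full([(630,297),(583,415),(132,217),(190,88)]),.064)
l=plane(i,crop2full([(630,297),(583,415)]),.050+.003)
yaw=np.radians((a(b[1]-b[2])+a(s[3]-s[0])-90+a(b[1]-b[0])-90)/3); print("yaw",np.degrees(yaw))
ex=np.array([np.cos(yaw),np.sin(yaw)]); ey=np.array([-ex[1],ex[0]])
c1=(b[0]+b[2])[:2]/2; c2=s.mean(0)[:2]+.021*ex
print(c1,c2)
c=(c1+c2)/2
loc=lambda P:np.c_[(P[:,:2]-c)@ex,(P[:,:2]-c)@ey]*1000
print("pl",loc(pl),"lplate",loc(l))
g=cv2.cvtColor(p,cv2.COLOR_BGR2GRAY)
xs=np.arange(.02,.1,.002)
for y in(-.015,-.005,.01,.018):
    P=np.c_[c+xs[:,None]*ex+y*ey,np.full(len(xs),.064)]; uv=proj(i,P).astype(np.float32)
    print(y,list(zip((xs*1000).round().astype(int),cv2.remap(g,uv[None,:,0],uv[None,:,1],1)[0])))
E
```

```text
base [[ 0.67775148  0.03348188  0.0095    ]
 [ 0.60055959  0.0696504   0.0095    ]
 [ 0.49205986 -0.15813254  0.0095    ]] 0.08524523451386795 0.25230390291793187 154.89440573997553 64.53016271617223 centre [ 0.58490567 -0.06232533  0.0095    ]
stile 0.15840019545899697 0.016749852837133088 [ 0.57523776 -0.08238703  0.056     ] 156.1682337817079 155.00356808823764
yaw 65.19760074595189
[ 0.58490567 -0.06232533] [ 0.58404705 -0.06332407]
pl [[-76.42587078 -19.53980429]
 [-76.94449234  24.84554917]
 [ 93.14494682  23.9548113 ]
 [ 92.75973766 -25.94076522]] lplate [[-78.15605298 -21.56147782]
 [-78.68185116  23.43807455]]
-0.015 [(np.int64(20), np.uint8(107)), (np.int64(22), np.uint8(109)), (np.int64(24), np.uint8(107)), (np.int64(26), np.uint8(108)), (np.int64(28), np.uint8(111)), (np.int64(30), np.uint8(119)), (np.int64(32), np.uint8(128)), (np.int64(34), np.uint8(138)), (np.int64(36), np.uint8(143)), (np.int64(38), np.uint8(153)), (np.int64(40), np.uint8(162)), (np.int64(42), np.uint8(171)), (np.int64(44), np.uint8(165)), (np.int64(46), np.uint8(153)), (np.int64(48), np.uint8(155)), 
[... 3765 characters left out ...]
64(54), np.uint8(209)), (np.int64(56), np.uint8(203)), (np.int64(58), np.uint8(200)), (np.int64(60), np.uint8(183)), (np.int64(62), np.uint8(138)), (np.int64(64), np.uint8(88)), (np.int64(66), np.uint8(65)), (np.int64(68), np.uint8(89)), (np.int64(70), np.uint8(159)), (np.int64(72), np.uint8(206)), (np.int64(74), np.uint8(211)), (np.int64(76), np.uint8(214)), (np.int64(78), np.uint8(215)), (np.int64(80), np.uint8(214)), (np.int64(82), np.uint8(216)), (np.int64(84), np.uint8(218)), (np.int64(86), np.uint8(217)), (np.int64(88), np.uint8(216)), (np.int64(90), np.uint8(214)), (np.int64(92), np.uint8(185)), (np.int64(94), np.uint8(113)), (np.int64(96), np.uint8(48)), (np.int64(98), np.uint8(27))]
```

```bash
cat >> h.py <<'E'
yaw=np.radians(65.0); ex=np.array([np.cos(yaw),np.sin(yaw)]); ey=np.array([-ex[1],ex[0]]); c=np.array([.5845,-.0628])
def tojig(P): P=np.atleast_2d(P); return np.c_[(P[:,:2]-c)@ex,(P[:,:2]-c)@ey,P[:,2]]*1000
def toworld(q): q=np.atleast_2d(q)/1000; return np.c_[c+q[:,:1]*ex+q[:,1:2]*ey,q[:,2]]
E
python3 - <<'E'
from h import *
for n,(u0,u1,v0,v1) in {"side":(350,395,195,310),"top":(355,435,210,275)}.items():
    i=cam(n);D=np.load(n+".npy")
    U,V=np.meshgrid(np.arange(u0,u1),np.arange(v0,v1)); uv=np.c_[U.ravel(),V.ravel()]
    q=tojig(dep(i,uv,D)); k=(abs(q[:,0])<130)&(abs(q[:,1])<25)&(q[:,2]>70)&(q[:,2]<300)
    q=q[k]; print(n,len(q))
    z0=np.arange(70,240,6)
    for z in z0:
        w=q[(q[:,2]>=z)&(q[:,2]<z+6)]
        if len(w)>2: print(z+3,len(w),np.percentile(w[:,0],[5,50,95]).round(1),np.percentile(w[:,1],[5,50,95]).round(1))
E
```

```text
side 1238
73 52 [-58.8 -55.8 -47.4] [-13.6  -6.2  17.2]
79 38 [-58.3 -54.9 -46.8] [-10.   10.9  14.5]
85 48 [-57.7 -54.9 -46.2] [-8.4  6.  14.2]
91 86 [-56.5 -53.7 -45.6] [-8.8  3.1 14.2]
97 78 [-55.1 -49.4 -47.1] [-9.3  3.2 13.7]
103 65 [-50.4 -48.8 -47.1] [-9.3  2.2 13.5]
109 78 [-49.8 -48.  -45.5] [-9.   3.5 13.9]
115 79 [-49.2 -47.2 -43.6] [-8.7  3.2 13.9]
121 97 [-48.  -45.8  -3.4] [-8.3  2.4 12.7]
127 117 [-47.7 -44.7  40.8] [-8.5  2.  12.6]
133 109 [-46.6 -43.9  40.7] [-8.2  2.8 12.1]
139 118 [-46.4 -12.6  27.4] [-7.2  2.5 12.1]
145 49 [16.4 23.2 36.8] [-3.   5.6  8.5]
151 40 [13.9 22.8 38.4] [-1.6  5.6  7.8]
157 37 [10.6 14.2 33.3] [-1.8  5.2  6.4]
163 35 [ 7.6 12.7 28.7] [-2.   5.1  6.2]
169 55 [ 6.1 10.4 22.7] [-2.8  3.1  6. ]
175 56 [13.3 19.4 26. ] [-3.1  1.7  5.8]
top 698
73 22 [-55.5 -47.9 -42. ] [-11.1  16.   18.2]
79 6 [-50.5 -44.2 -42.2] [-7.5 13.7 14.1]
85 7 [-53.6 -48.9 -43.2] [-1.  13.9 14.1]
91 43 [-53.  -50.7 -47.4] [-6.4  2.2 13.9]
97 42 [-52.2 -47.9 -36.4] [-10.3   3.5  13.8]
103 24 [-41.6 -33.  -25.9] [-1.2  2.4  4.3]
109 33 [-44.8 -24.2 -18.1] [-1.5  1.4 13.5]
115 26 [-34.2 -14.5 -10.3] [-0.9  2.1 11.1]
121 34 [-43.5  -6.2   0.2] [-1.4  2.4 13.7]
127 28 [-41.4   3.3  48.7] [-1.4  1.4 11.2]
133 40 [-38.5  14.4  49.6] [-4.6  2.2 13.3]
139 103 [-41.5 -37.7  46.6] [-8.8  2.5 11.6]
145 34 [-0.4 31.5 44.9] [-3.3  6.   7.3]
151 50 [25.7 40.9 43.8] [-6.2  4.4  6.8]
157 25 [17.5 37.9 40.5] [-2.9  4.3  5.3]
163 31 [18.2 35.  37.5] [-2.6  4.3  5.4]
169 47 [10.4 19.6 34.5] [-3.1  2.2  5.4]
175 85 [13.7 22.  30.9] [-3.6  0.9  5. ]
181 18 [21.8 25.8 28.5] [-3.7  0.2  4.3]
```

```bash
sed -i 's/radians(65.0)/radians(64.4)/' h.py
cat >> h.py <<'E'
c=c+.0007*ey
from scipy.optimize import fsolve
Px,Pz=-50.,64.
def pin(t): return np.array([Px-24*np.cos(t-.22),Pz+24*np.sin(t-.22)])
def cl(t,w,a,b): return pin(t)+[a*np.cos(w)-b*np.sin(w),a*np.sin(w)+b*np.cos(w)]
def solve(a,b,target,g): return fsolve(lambda s:cl(s[0],s[1],a,b)-target,g)
def st():
    o=ctrl.get_obs(); print("t",o["clock"].round(2) if hasattr(o["clock"],"round") else o["clock"],"jig",tojig(o["tool_pos"])[0].round(1),"ori",o["orientation"].round(1),"F",o["force"].round(1),"Fx_jig",(o["force"][:2]@ex).round(1),"op",round(o["opening"]*1000,1)); return o
E
python3 - <<'E'
from h import *
o=st(); g=cl(1.73,.5,101,38); print(g, tojig(np.r_[c,0]))
T=toworld([g[0],.5,227])[0]; print(T,(T-o["tool_pos"])*100, "turn",np.radians(64.4-180+155.6))
E
```

```text
t 0.1 jig [-629.6   36.8  225.7] ori [ 179.9   -0.  -155.6] F [-0.4 -0.5  0.7] Fx_jig -0.6 op 87.6
[ 18.95945513 169.72577609] [[0. 0. 0.]]
[ 0.59160991 -0.04518324  0.227     ] [31.29969428 56.91538147  0.12599355] turn 0.6981317007977318
```

Request:
{"fn": "step_arm", "kwargs": {
  "moves": [
    [[1.5,2.8,0.3,0.04,8.7],[2.2,4.2,0,0.05,8.7],[2.2,4.2,0,0.05,8.7],[2.2,4.2,0,0.05,8.7],[2.2,4.2,0,0.05,8.7],[2.2,4.2,0,0.05,8.7],[2.2,4.2,0,0.05,8.7],[2.2,4.2,0,0.05,8.7],[2.2,4.2,0,0.05,8.7],[2.2,4.2,0,0.05,8.7]]
  ]
}}

```text
clock: 1.1
tool_pos: [0.4921, -0.2068, 0.2295]
orientation: [180.0, 0.0, -127.4]
force: [0.8, -0.6, -0.8]
opening: 0.0871
gripper_force: 0.0
```

Request:
{"fn": "step_arm", "kwargs": {
  "moves": [
    [[2.2,3.5,0,0.05,8.7],[2.2,3.5,0,0.05,8.7],[2.2,3.5,0,0.05,8.7],[2.0,3.4,0,0.05,8.7],[1.3,2.3,0,0.006,8.7],[0,0,0,0,8.7],[0,0,0,0,8.7]]
  ]
}}

```text
clock: 1.8
tool_pos: [0.5906, -0.0462, 0.2289]
orientation: [179.9, -0.0, -115.7]
force: [0.1, -0.3, 0.3]
opening: 0.0872
gripper_force: 0.0
```

Run:
```python
from h import *
st(); i=cam("wrist"); p,d=viewer.snapshot("wrist"); cv2.imwrite("pics/w1.png",p); np.save("w1.npy",d); print(i)
```

```text
t 1.8 jig [ 17.6   1.  228.9] ori [ 179.9   -0.  -115.7] F [ 0.1 -0.3  0.3] Fx_jig -0.3 op 87.2
{'camera_matrix': array([[375.37796265,   0.        , 314.84081003],
       [  0.        , 375.37796265, 241.41578173],
       [  0.        ,   0.        ,   1.        ]]), 'k1': -0.0567486809446368, 'eye': array([ 0.55891452, -0.10959737,  0.38808462]), 'orientation': array([ 1.64602162e+02, -1.93305115e-02,  1.54374704e+02])}
```

View pics/w1.png

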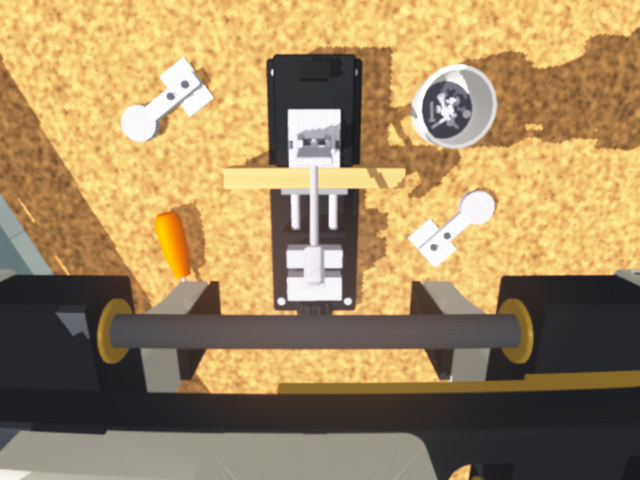

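The wrist view shows the jig square to the gripper: base from rows 55 to 310, columns 270–360; stile at row 178; keeper plates at rows 245–300; claw tab at (314,262).

Run:
```python
from h import *
p=cv2.imread("pics/w1.png"); i=cam("wrist"); D=np.load("w1.npy")
for n,uv,z in(("stile",[(224,178),(405,178),(314,168),(314,189)],.056),("base",[(273,64),(360,64),(276,300),(355,300)],.0095),("keeper",[(287,285),(341,285),(330,246),(330,299)],.064),("lplate",[(289,130),(340,130)],.053)):
    print(n,tojig(plane(i,uv,z)).round(1).tolist())
U,V=np.meshgrid(np.arange(290,345),np.arange(120,300)); q=tojig(dep(i,np.c_[U.ravel(),V.ravel()],D))
for z in(130,145,155,165,172,178,183):
    w=q[(q[:,2]>z-3)&(q[:,2]<z+3)&(q[:,0]>-20)]
    if len(w)>2: print(z,len(w),np.percentile(w[:,0],[5,50,95]).round(1),np.percentile(w[:,1],[5,50,95]).round(1))
g=cv2.cvtColor(p,cv2.COLOR_BGR2GRAY); xs=np.arange(30.,104,2)
for y in(-15,15):
    uv=proj(i,toworld(np.c_[xs,xs*0+y,xs*0+64])).astype(np.float32)
    print(y,[f"{int(a)}:{b}" for a,b in zip(xs,cv2.remap(g,uv[None,:,0],uv[None,:,1],1)[0])])
```

```text
stile [[-20.5, -77.9, 56.0], [-20.3, 81.7, 56.0], [-28.9, 1.4, 56.0], [-10.5, 1.4, 56.0]]
base [[-122.2, -36.9, 9.5], [-122.1, 44.7, 9.5], [117.0, -40.6, 9.5], [117.1, 46.0, 9.5]]
keeper [[77.3, -23.8, 64.0], [77.3, 26.3, 64.0], [39.7, 15.7, 64.0], [91.4, 16.2, 64.0]]
lplate [[-61.1, -20.0, 53.0], [-61.0, 23.9, 53.0]]
130 116 [-0.2  4.6  9.3] [-1.3  1.2  3.7]
145 74 [20.1 25.5 31. ] [-5.3 -4.6  7.7]
155 74 [38.9 41.5 42.9] [-5.2  1.2  7.6]
165 14 [35.  36.1 36.5] [-2.1  1.9  5. ]
172 250 [ 9.1 12.9 31.2] [-3.2  1.6  5.8]
178 343 [16.7 22.4 28. ] [-2.6  1.   5.2]
183 23 [24.5 25.8 27.1] [-1.9  2.2  3.9]
-15 ['30:76', '32:76', '34:76', '36:70', '38:111', '40:140', '42:151', '44:229', '46:247', '48:248', '50:247', '52:247', '54:247', '56:247', '58:246', '60:207', '62:106', '64:135', '66:145', '68:152', '70:231', '72:248', '74:248', '76:248', '78:249', '80:249', '82:249', '84:250', '86:250', '88:249', '90:248', '92:226', '94:105', '96:84', '98:83', '100:82', '102:90']
15 ['30:67', '32:61', '34:58', '36:61', '38:106', '40:138', '42:149', '44:228', '46:247', '48:247', '50:247', '52:247', '54:247', '56:249', '58:247', '60:201', '62:98', '64:135', '66:145', '68:150', '70:226', '72:248', '74:248', '76:249', '78:249', '80:249', '82:249', '84:250', '86:250', '88:249', '90:248', '92:198', '94:76', '96:66', '98:68', '100:67', '102:67']
```

```bash
echo 'c=c+.0014*ey+.0005*ex
slot0=60.8' >> h.py
```

Request:
{"fn": "step_arm", "kwargs": {
  "moves": [
    [[0.1,0.3,-1.5,0,6],[0,0,-2,0,4],[0,0,-2,0,3],[0,0,-1.6,0,3],[0,0,-0.5,0,3],[0,0,0,0,2],[0,0,0,0,0.8],[0,0,0,0,0.8],[0,0,0,0,0.8]]
  ]
}}

```text
clock: 2.75
tool_pos: [0.5922, -0.0437, 0.1545]
orientation: [-179.9, 0.1, -115.7]
force: [0.1, -0.4, 0.6]
opening: 0.0203
gripper_force: 0.0
```

Run:
```python
from h import *
st()
p,d=viewer.snapshot("side"); cv2.imwrite("pics/s2.png",cv2.resize(p[150:380,230:470],None,fx=2.5,fy=2.5,interpolation=cv2.INTER_CUBIC))
```

```text
t 2.75 jig [ 20.1  -0.8 154.5] ori [-1.799e+02  1.000e-01 -1.157e+02] F [ 0.1 -0.4  0.6] Fx_jig -0.3 op 20.3
```

View pics/s2.png

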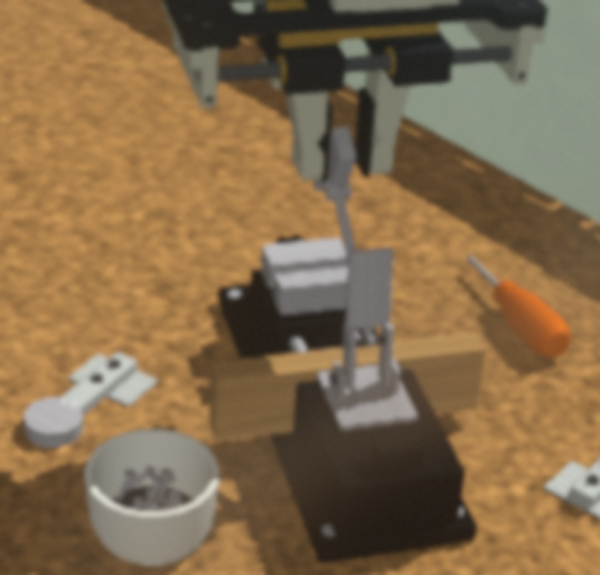

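The side view shows the tab at (341,150) standing between the two fingers, so I close on it.

Request:
{"fn": "step_arm", "kwargs": {
  "moves": [
    [[0,0,-0.2,0,0.8],[0,0,0,0,0.7],[0,0,0,0,0.7],[0,0,0,0,0.7]]
  ]
}}

```text
clock: 3.2
tool_pos: [0.5922, -0.0436, 0.1518]
orientation: [-180.0, 0.0, -115.7]
force: [2.0, 0.4, 2.0]
opening: 0.01
gripper_force: 30.0
```

```bash
cat >> h.py <<'E'
# gripped point in claw coords ~ (ga,gb); TCP is 19 mm below the grasp point
def plan(ga,gb,way):
    o=ctrl.get_obs(); q=tojig(o["tool_pos"])[0]; q[2]+=19; last=q[[0,2]]; g=(2.0,.3)
    for tipx,tipz in way:
        s=solve(106.8,-9.5,np.array([tipx,tipz]),g); g=s; G=cl(*s,ga,gb); d=(G-last)/10; last=G
        print("tip",tipx,tipz,"t,w",s.round(3),"G",G.round(1),"step xyz cm",(d[0]*ex).round(3),d[1].round(3))
E
python3 - <<'E'
from h import *
o=st(); q=tojig(o["tool_pos"])[0]; q[2]+=19
for ga,gb in((101,38),(101,36),(103,37)):
    s=solve(ga,gb,q[[0,2]],(1.8,.5)); print(ga,gb,s,cl(*s,106.8,-9.5))
E
```

```text
t 3.2 jig [ 20.1  -0.8 151.8] ori [-180.     0.  -115.7] F [2.  0.4 2. ] Fx_jig 1.2 op 10.0
101 38 [1.83315397 0.51559878] [ 48.6160588  132.37186307]
101 36 [1.88221577 0.54194005] [ 48.58768968 134.84837391]
103 37 [1.73520407 0.51419081] [ 46.3286603  132.21885177]
```

Run:
```python
from h import *
s=np.array([48.6,132]); e=np.array([64.8,76.])
plan(101,37.5,[tuple((s+(e-s)*k/8).round(1)) for k in range(9)]+[(64.8,70),(64.8,64),(64.2,59),(63.5,54)])
```

```text
tip 48.6 132.0 t,w [1.825 0.512] G [ 20.5 170.1] step xyz cm [0.016 0.034] -0.07
tip 50.6 125.0 t,w [1.789 0.441] G [ 25.3 165. ] step xyz cm [0.206 0.43 ] -0.511
tip 52.6 118.0 t,w [1.777 0.372] G [ 30.1 159.7] step xyz cm [0.208 0.434] -0.536
tip 54.7 111.0 t,w [1.79  0.305] G [ 35.1 154.1] step xyz cm [0.214 0.447] -0.558
tip 56.7 104.0 t,w [1.819 0.239] G [ 40.  148.3] step xyz cm [0.212 0.442] -0.579
tip 58.7 97.0 t,w [1.868 0.173] G [ 44.9 142.3] step xyz cm [0.213 0.444] -0.6
tip 60.8 90.0 t,w [1.941 0.11 ] G [ 49.9 136.1] step xyz cm [0.216 0.451] -0.621
tip 62.8 83.0 t,w [2.029 0.048] G [ 54.7 129.7] step xyz cm [0.21  0.438] -0.642
tip 64.8 76.0 t,w [ 2.135 -0.01 ] G [ 59.5 123.1] step xyz cm [0.205 0.428] -0.661
tip 64.8 70 t,w [ 2.167 -0.064] G [ 62.  117.3] step xyz cm [0.11  0.229] -0.578
tip 64.8 64 t,w [ 2.213 -0.117] G [ 64.5 111.4] step xyz cm [0.108 0.226] -0.592
tip 64.2 59 t,w [ 2.236 -0.163] G [ 66.1 106.3] step xyz cm [0.067 0.141] -0.504
tip 63.5 54 t,w [ 2.265 -0.208] G [ 67.5 101.2] step xyz cm [0.063 0.131] -0.513
```

Request:
{"fn": "step_arm", "kwargs": {
  "moves": [
    [[0.2,0.4,-0.5,0,0.7],[0.2,0.4,-0.5,0,0.7],[0.2,0.45,-0.6,0,0.7],[0.2,0.45,-0.6,0,0.7],[0.2,0.45,-0.6,0,0.7],[0.2,0.45,-0.6,0,0.7],[0.2,0.45,-0.6,0,0.7],[0,0,0,0,0.7],[0,0,0,0,0.7]]
  ]
}}

```text
clock: 4.1
tool_pos: [0.6059, -0.0133, 0.1105]
orientation: [180.0, -0.0, -115.7]
force: [3.7, -4.2, -1.8]
opening: 0.0096
gripper_force: 30.0
```

Run:
```python
from h import *
st(); plan(101,37.5,[(63.8,80),(64.8,72)])
i=cam("wrist"); p,d=viewer.snapshot("wrist"); cv2.imwrite("pics/w2.png",p); np.save("w2.npy",d)
s,ds=viewer.snapshot("side"); np.save("s3.npy",ds); cv2.imwrite("pics/s3.png",s)
a=cv2.resize(p[60:340,220:420],None,fx=2,fy=2,interpolation=cv2.INTER_CUBIC); b=cv2.resize(s[190:330,300:440],(400,560)[::1],interpolation=cv2.INTER_CUBIC)
cv2.imwrite("pics/both3.png",np.hstack([a,b[:560]]))
```

```text
t 4.1 jig [ 53.4  -0.  110.5] ori [ 180.    -0.  -115.7] F [ 3.7 -4.2 -1.8] Fx_jig -2.1 op 9.6
tip 63.8 80 t,w [2.078 0.023] G [ 56.9 126.9] step xyz cm [0.151 0.315] -0.261
tip 64.8 72 t,w [ 2.155 -0.046] G [ 61.2 119.2] step xyz cm [0.184 0.385] -0.763
```

View pics/both3.png

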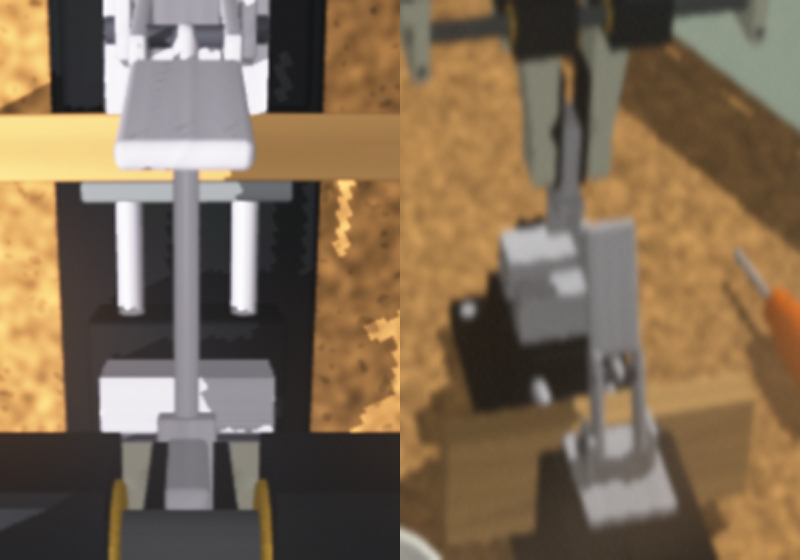

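Run:
```python
from h import *
i=cam("wrist"); D=np.load("w2.npy")
def pts(u0,u1,v0,v1):
    U,V=np.meshgrid(np.arange(u0,u1),np.arange(v0,v1)); uv=np.c_[U.ravel(),V.ravel()]; return tojig(dep(i,uv,D)),uv
for n,b in(("leverback",(288,335,95,128)),("leverend",(284,340,132,139)),("arm",(309,317,150,262)),("head",(304,322,269,279)),("tabtop",(306,320,284,312))):
    q,_=pts(*b); k=(q[:,2]>50)&(q[:,2]<180); q=q[k]
    f=np.polyfit(q[:,0],q[:,2],1); r=q[:,2]-np.polyval(f,q[:,0]); 
    print(n,len(q),"x",np.percentile(q[:,0],[2,98]).round(1),"z",np.percentile(q[:,2],[2,98]).round(1),"y",np.median(q[:,1]).round(1),"ang",np.arctan(f[0]).round(3),"rms",r.std().round(2))
g=cv2.cvtColor(cv2.imread("pics/w2.png"),cv2.COLOR_BGR2GRAY); xs=np.arange(32.,64,2)
for y in(-15,15):
    uv=proj(i,toworld(np.c_[xs,xs*0+y,xs*0+64])).astype(np.float32)
    print(y,[f"{int(a)}:{b}" for a,b in zip(xs,cv2.remap(g,uv[None,:,0],uv[None,:,1],1)[0])])
```

```text
leverback 1544 x [-35.3 -21.4] z [102.6 131.9] y -0.2 ang 1.131 rms 0.58
leverend 391 x [-19.7 -17.6] z [132.8 135.6] y -0.1 ang -0.23 rms 0.66
arm 892 x [-11.5  37.4] z [ 94.6 102.7] y 0.1 ang 0.142 rms 0.68
head 178 x [41.4 46. ] z [103.1 105.9] y -0.2 ang 0.044 rms 0.71
tabtop 390 x [44.9 48. ] z [112.9 136. ] y 0.0 ang 1.349 rms 6.65
-15 ['32:60', '34:60', '36:50', '38:89', '40:121', '42:120', '44:228', '46:238', '48:238', '50:237', '52:238', '54:237', '56:237', '58:238', '60:184', '62:76']
15 ['32:38', '34:37', '36:38', '38:81', '40:118', '42:118', '44:144', '46:151', '48:151', '50:151', '52:151', '54:149', '56:149', '58:149', '60:155', '62:72']
```

Request:
{"fn": "step_arm", "kwargs": {
  "moves": [
    [[0.1,0.13,-0.1,0,0.7],[0.1,0.18,-0.2,0,0.7],[0.1,0.18,-0.36,0,0.7],[0.1,0.18,-0.36,0,0.7],[0,0,0,0,0.7],[0,0,0,0,0.7]]
  ]
}}

```text
clock: 4.8
tool_pos: [0.6094, -0.0067, 0.1006]
orientation: [179.9, -0.0, -115.7]
force: [2.6, -5.4, -1.0]
opening: 0.0098
gripper_force: 30.0
```

Run:
```python
from h import *
o=st(); print("Fy_jig",o["force"][:2]@ey); q=tojig(o["tool_pos"])[0]; s=solve(101,37.5,(q[0],q[2]+19),(2.1,0)); print(s,cl(*s,106.8,-9.5))
plan(101,37.5,[(64.8,68),(64.8,64),(64.4,61),(64.,58),(63.7,55),(63.5,53)])
i=cam("wrist"); p,d=viewer.snapshot("wrist"); np.save("w3.npy",d)
U,V=np.meshgrid(np.arange(288,335),np.arange(100,150)); q=tojig(dep(i,np.c_[U.ravel(),V.ravel()],d)); q=q[(q[:,2]>95)&(q[:,2]<128)&(q[:,0]<0)]
f=np.polyfit(q[:,2],q[:,0],1); print("lever t",np.pi/2+np.arctan(f[0]),len(q))
```

```text
t 4.8 jig [ 60.9  -0.3 100.6] ori [ 179.9   -0.  -115.7] F [ 2.6 -5.4 -1. ] Fx_jig -3.8 op 9.8
Fy_jig -4.74438365973085
[ 2.14623589 -0.04312096] [64.64326    72.40478648]
tip 64.8 68 t,w [ 2.181 -0.082] G [ 62.9 115.3] step xyz cm [0.086 0.179] -0.429
tip 64.8 64 t,w [ 2.213 -0.117] G [ 64.5 111.4] step xyz cm [0.072 0.15 ] -0.396
tip 64.4 61 t,w [ 2.224 -0.145] G [ 65.4 108.3] step xyz cm [0.039 0.082] -0.301
tip 64.0 58 t,w [ 2.239 -0.172] G [ 66.3 105.3] step xyz cm [0.039 0.081] -0.305
tip 63.7 55 t,w [ 2.261 -0.199] G [ 67.3 102.2] step xyz cm [0.042 0.087] -0.308
tip 63.5 53 t,w [ 2.278 -0.216] G [ 67.9 100.1] step xyz cm [0.027 0.057] -0.207
lever t 2.201839413153952 2334
```

Request:
{"fn": "step_arm", "kwargs": {
  "moves": [
    [[0.05,0.08,-0.2,0,0.7],[0.05,0.08,-0.2,0,0.7],[0.03,0.05,-0.2,0,0.7],[0,0,0,0,0.7],[0,0,0,0,0.7]]
  ]
}}

```text
clock: 5.35
tool_pos: [0.611, -0.0043, 0.0952]
orientation: [180.0, -0.0, -115.7]
force: [1.2, -3.2, -0.1]
opening: 0.0098
gripper_force: 30.0
```

Request:
{"fn": "step_arm", "kwargs": {
  "moves": [
    [[0.03,0.06,-0.15,0,0.7],[0.03,0.05,-0.15,0,0.7],[0,0,0,0,0.7]]
  ]
}}

```text
clock: 5.65
tool_pos: [0.6115, -0.0035, 0.0925]
orientation: [180.0, -0.0, -115.7]
force: [-1.1, -3.7, 4.6]
opening: 0.0096
gripper_force: 30.0
```

```bash
cat > q.py <<'E'
from h import *
o=st(); q=tojig(o["tool_pos"])[0]; s=solve(101,37.5,(q[0],q[2]+19),(2.1,0)); print(s,cl(*s,106.8,-9.5))
E
python3 q.py
```

```text
t 5.65 jig [64.7 -0.8 92.5] ori [ 180.    -0.  -115.7] F [-1.1 -3.7  4.6] Fx_jig -3.8 op 9.6
[ 2.22244562 -0.11449749] [65.05622193 64.15921939]
```

Request:
{"fn": "step_arm", "kwargs": {
  "moves": [
    [[0,0,0.2,0,0.7],[-0.07,-0.14,0.05,0,0.7],[0,0,0,0,0.7],[0,0,-0.15,0,0.7],[0,0,0,0,0.7]]
  ]
}}

```text
clock: 6.15
tool_pos: [0.6113, -0.0042, 0.0935]
orientation: [-180.0, 0.0, -115.7]
force: [0.8, 0.9, 1.5]
opening: 0.0097
gripper_force: 30.0
```

Request:
{"fn": "step_arm", "kwargs": {
  "moves": [
    [[0.03,0.05,-0.15,0,0.7],[0.02,0.03,-0.1,0,0.7],[0,0,0,0,0.7]]
  ]
}}

```text
clock: 6.45
tool_pos: [0.6117, -0.0038, 0.0911]
orientation: [-180.0, 0.0, -115.7]
force: [0.8, 0.1, 4.1]
opening: 0.0102
gripper_force: 30.0
```

```bash
python3 q.py
```

```text
t 6.45 jig [64.5 -1.1 91.1] ori [-180.     0.  -115.7] F [0.8 0.1 4.1] Fx_jig 0.5 op 10.2
[ 2.19642431 -0.13008742] [64.13555237 62.77860018]
```

```bash
cat > v.py <<'E'
from h import *
i=cam("wrist"); p,d=viewer.snapshot("wrist"); cv2.imwrite("pics/w4.png",p)
U,V=np.meshgrid(np.arange(285,345),np.arange(60,330)); q=tojig(dep(i,np.c_[U.ravel(),V.ravel()],d))
L=q[(q[:,2]>97)&(q[:,2]<120)&(q[:,0]<5)&(abs(q[:,1])<11)]; f=np.polyfit(L[:,2],L[:,0],1); print("lever t",np.pi/2+np.arctan(f[0]),len(L),"line x at z64",np.polyval(f,64))
A=q[(q[:,0]>10)&(abs(q[:,1])<4)&(q[:,2]>70)&(q[:,2]<140)]
for x in np.arange(10,80,4):
    w=A[(A[:,0]>=x)&(A[:,0]<x+4)]
    if len(w)>3: print(x+2,len(w),np.percentile(w[:,2],[5,50,95]).round(1))
T=A[(A[:,0]>45)]
for z in np.arange(78,130,4):
    w=T[(T[:,2]>=z)&(T[:,2]<z+4)]
    if len(w)>3: print("z",z+2,len(w),np.percentile(w[:,0],[5,50,95]).round(1))
E
python3 v.py
```

```text
lever t 2.281678710201385 3124 line x at z64 -54.2627960460982
12 129 [84.6 86.6 88. ]
16 126 [84.4 86.5 87.5]
20 125 [84.5 86.5 87.7]
24 117 [84.6 86.4 87.7]
28 112 [84.6 86.2 87.4]
32 110 [84.7 86.  87.4]
36 108 [84.6 86.  87.3]
40 113 [84.4 86.  87.2]
44 104 [84.  86.  87.2]
48 157 [83.5 86.1 88.1]
52 199 [86.5 87.9 92.7]
56 602 [ 92.5 105.3 115.4]
60 112 [115.1 116.7 117.6]
z 84 88 [45.4 48.2 49.6]
z 88 264 [46.  50.9 53.9]
z 92 76 [53.5 54.1 54.7]
z 96 83 [54.  54.7 55.3]
z 100 94 [54.6 55.3 55.9]
z 104 96 [55.4 56.  56.5]
z 108 108 [56.  56.6 57.4]
z 112 113 [56.5 57.2 57.9]
z 116 175 [57.2 58.3 59.7]
```

Request:
{"fn": "step_arm", "kwargs": {
  "moves": [
    [[0,0,0.15,0,0.7],[-0.05,-0.09,0,0,0.7],[-0.04,-0.08,0,0,0.7],[0,0,0,0,0.7],[0,0,-0.15,0,0.7],[0,0,0,0,0.7]]
  ]
}}

```text
clock: 7.1
tool_pos: [0.6114, -0.0048, 0.0912]
orientation: [-179.9, 0.1, -115.7]
force: [2.1, 4.0, 3.8]
opening: 0.0102
gripper_force: 30.0
```

```bash
python3 q.py; python3 v.py | grep -E "lever|z "
```

```text
t 7.1 jig [63.4 -1.3 91.2] ori [-1.799e+02  1.000e-01 -1.157e+02] F [2.1 4.  3.8] Fx_jig 4.5 op 10.2
[ 2.14493985 -0.13358416] [62.90612114 62.8708942 ]
lever t 2.2332156630122455 2742 line x at z64 -54.05093456442673
z 84 68 [45.2 47.4 48.4]
z 88 238 [45.8 49.9 52.7]
z 92 76 [52.3 52.9 53.6]
z 96 91 [52.9 53.6 54.3]
z 100 94 [53.7 54.3 54.9]
z 104 97 [54.3 54.9 55.5]
z 108 104 [55.  55.6 56.2]
z 112 109 [55.5 56.2 57. ]
z 116 179 [56.2 57.3 58.6]
```

Run:
```python
from h import *
p=cv2.imread("pics/w4.png"); s,ds=viewer.snapshot("side"); t,dt=viewer.snapshot("top")
a=cv2.resize(p[230:330,270:360],(360,400),interpolation=cv2.INTER_CUBIC); 
b=cv2.resize(s[200:300,310:410],(400,400),interpolation=cv2.INTER_CUBIC)
cv2.imwrite("pics/b4.png",np.hstack([a,b]))
```

```text
(no output)
```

View pics/b4.png

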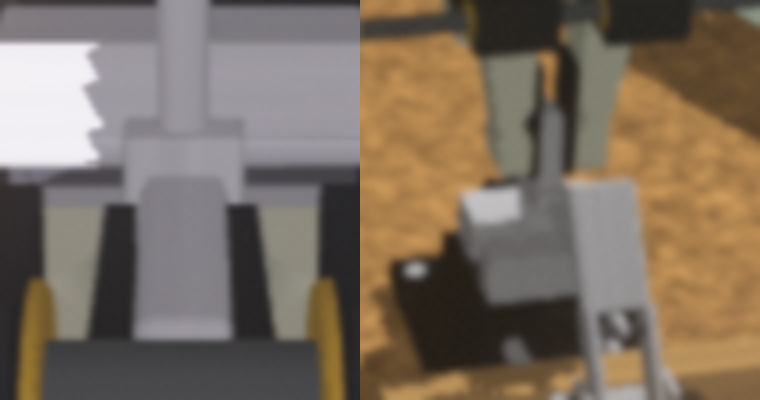

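The wrist crop shows the slot as a dark band at crop rows 165–185, just ahead of the head; the nose is hidden under the head. The tab's near face runs from crop row 178 to 320. I work out the tip from those edges.

Run:
```python
from h import *
from scipy.optimize import least_squares
i=cam("wrist"); p=cv2.imread("pics/w4.png"); g=cv2.cvtColor(p,cv2.COLOR_BGR2GRAY).astype(float)
col=g[255:320,312:320].mean(1); dd=np.diff(col); print("tab col edges",[(255+k,round(dd[k])) for k in range(len(dd)) if abs(dd[k])>6])
for u in(285,290,340,345):
    cc=g[262:285,u:u+3].mean(1); print(u,[f"{262+k}:{int(x)}" for k,x in enumerate(cc)])
print("z64 rows", [(v,tojig(plane(i,[(290,v)],.064))[0][0].round(1)) for v in(269,271,273,275,277)])
for vt,vb in((310,274.5),(309.5,275),(310.5,274)):
  def f(s):
    P=[cl(*s,90,45),cl(*s,90,15)]; uv=proj(i,toworld([[P[0][0],0,P[0][1]],[P[1][0],0,P[1][1]]])); return uv[:,1]-[vt,vb]
  s=fsolve(f,(2.2,-.13)); print(vt,vb,s,cl(*s,106.8,-9.5))
  L=cl(*s,90,45);print(L)
```

```text
tab col edges [(262, -6), (264, 9), (273, -11), (308, 7), (309, 7), (313, -21), (314, -46), (315, -21)]
285 ['262:240', '263:240', '264:240', '265:241', '266:241', '267:241', '268:240', '269:237', '270:228', '271:185', '272:117', '273:79', '274:73', '275:77', '276:95', '277:118', '278:125', '279:127', '280:127', '281:130', '282:136', '283:139', '284:140']
290 ['262:227', '263:213', '264:218', '265:227', '266:232', '267:238', '268:239', '269:232', '270:202', '271:164', '272:103', '273:74', '274:72', '275:78', '276:95', '277:118', '278:125', '279:127', '280:127', '281:130', '282:137', '283:139', '284:140']
340 ['262:153', '263:151', '264:149', '265:156', '266:155', '267:151', '268:147', '269:141', '270:128', '271:102', '272:76', '273:69', '274:69', '275:78', '276:100', '277:118', '278:124', '279:125', '280:125', '281:129', '282:135', '283:138', '284:139']
345 ['262:153', '263:151', '264:148', '265:156', '266:155', '267:151', '268:147', '269:141', '270:127', '271:98', '272:74', '273:68', '274:68', '275:77', '276:100', '277:119', '278:124', '279:125', '280:125', '281:129', '282:135', '283:137', '284:138']
z64 rows [(269, np.float64(59.0)), (271, np.float64(60.1)), (273, np.float64(61.2)), (275, np.float64(62.3)), (277, np.float64(63.4))]
310 274.5 [ 2.25798148 -0.10308568] [66.06445517 64.98851944]
[ 54.96186457 120.92797315]
309.5 275 [ 2.23205701 -0.07771858] [65.98994684 67.93782092]
[ 53.4720586  123.57766702]
310.5 274 [ 2.29197555 -0.13074548] [66.18095514 61.70561335]
[ 56.62968802 117.93072603]
```

Request:
{"fn": "step_arm", "kwargs": {
  "moves": [
    [[0,0,0.05,0,0.7],[-0.04,-0.09,0,0,0.7],[0,0,0,0,0.7]]
  ]
}}

```text
clock: 7.55
tool_pos: [0.6109, -0.0057, 0.0918]
orientation: [-179.9, 0.1, -115.7]
force: [2.1, 6.2, 4.0]
opening: 0.0099
gripper_force: 30.0
```

Request:
{"fn": "step_arm", "kwargs": {
  "moves": [
    [[-0.04,-0.09,0,0,0.7],[0,0,0,0,0.7]]
  ]
}}

```text
clock: 7.75
tool_pos: [0.6106, -0.0065, 0.0919]
orientation: [-179.9, 0.1, -115.7]
force: [1.4, 5.9, 4.4]
opening: 0.0096
gripper_force: 30.0
```

```bash
python3 q.py; python3 v.py | grep -E "lever|z "
```

```text
t 7.75 jig [61.6 -1.3 91.9] ori [-1.799e+02  1.000e-01 -1.157e+02] F [1.4 5.9 4.4] Fx_jig 5.9 op 9.6
[ 2.06526583 -0.13249697] [61.11374015 63.57561586]
lever t 2.147446271933691 2180 line x at z64 -53.49561140540674
z 84 21 [45.3 45.7 46.1]
z 88 220 [45.5 48.  50.7]
z 92 86 [50.2 51.  51.7]
z 96 80 [51.  51.6 52.2]
z 100 91 [51.7 52.3 52.9]
z 104 101 [52.3 52.9 53.6]
z 108 101 [52.9 53.6 54.3]
z 112 116 [53.4 54.3 55. ]
z 116 177 [54.4 55.3 56.9]
z 120 19 [54.8 55.6 56.5]
```

```bash
sed -i 's/101,37.5/99,38.3/' q.py; python3 q.py
python3 - <<'E'
from h import *
plan(99,38.3,[(64.8,65),(64.8,62),(64.6,60),(64.3,58),(64,56),(63.7,54),(63.5,52)])
E
```

```text
t 7.8 jig [61.5 -1.3 91.9] ori [-1.799e+02  1.000e-01 -1.157e+02] F [1.9 7.1 4.7] Fx_jig 7.2 op 9.8
[ 2.14022905 -0.13771435] [62.70145759 62.47810616]
tip 64.8 65 t,w [ 2.205 -0.108] G [ 62.2 113.4] step xyz cm [0.029 0.06 ] 0.247
tip 64.8 62 t,w [ 2.231 -0.134] G [ 63.5 110.4] step xyz cm [0.055 0.114] -0.295
tip 64.6 60 t,w [ 2.243 -0.152] G [ 64.1 108.4] step xyz cm [0.029 0.061] -0.198
tip 64.3 58 t,w [ 2.251 -0.171] G [ 64.7 106.4] step xyz cm [0.025 0.053] -0.2
tip 64 56 t,w [ 2.262 -0.189] G [ 65.3 104.4] step xyz cm [0.025 0.053] -0.202
tip 63.7 54 t,w [ 2.273 -0.207] G [ 65.9 102.4] step xyz cm [0.025 0.052] -0.203
tip 63.5 52 t,w [ 2.291 -0.225] G [ 66.5 100.3] step xyz cm [0.028 0.059] -0.205
```

Request:
{"fn": "step_arm", "kwargs": {
  "moves": [
    [[0.03,0.06,0.25,0,0.7],[0.03,0.06,-0.15,0,0.7],[0.03,0.06,-0.15,0,0.7],[0,0,0,0,0.7],[0,0,0,0,0.7]]
  ]
}}

```text
clock: 8.3
tool_pos: [0.6105, -0.0059, 0.0908]
orientation: [180.0, -0.0, -115.7]
force: [0.4, -0.7, 2.5]
opening: 0.0098
gripper_force: 30.0
```

Request:
{"fn": "step_arm", "kwargs": {
  "moves": [
    [[0.03,0.06,-0.1,0,0.7],[0.01,0.02,-0.1,0,0.7],[0,0,0,0,0.7]]
  ]
}}

```text
clock: 8.6
tool_pos: [0.6108, -0.0051, 0.0886]
orientation: [180.0, -0.0, -115.7]
force: [-0.1, -3.4, 2.7]
opening: 0.0095
gripper_force: 30.0
```

```bash
python3 q.py; python3 v.py | grep -E "lever|z "
```

```text
t 8.6 jig [62.9 -0.9 88.6] ori [ 180.    -0.  -115.7] F [-0.1 -3.4  2.7] Fx_jig -3.1 op 9.5
[ 2.1696441  -0.16752414] [62.59722481 59.12317812]
lever t 2.1784337844580377 2419 line x at z64 -53.703891161302856
z 80 7 [45.5 46.2 46.4]
z 84 226 [45.5 48.2 51.5]
z 88 98 [47.6 51.6 52.4]
z 92 83 [51.8 52.5 53.1]
z 96 100 [52.5 53.2 53.9]
z 100 104 [53.4 53.9 54.7]
z 104 103 [54.  54.7 55.4]
z 108 112 [54.9 55.5 56.3]
z 112 142 [55.4 56.3 57.7]
z 116 74 [56.1 57.3 58.2]
```

The nose is now about 5 mm below the keeper top with only 2.7 N, so it has found the slot. Going further down.

Request:
{"fn": "step_arm", "kwargs": {
  "moves": [
    [[0.03,0.06,-0.2,0,0.7],[0.03,0.06,-0.2,0,0.7],[0,0,0,0,0.7]]
  ]
}}

```text
clock: 8.95
tool_pos: [0.6115, -0.0036, 0.0844]
orientation: [180.0, -0.0, -115.7]
force: [0.2, -3.4, 1.7]
opening: 0.0098
gripper_force: 30.0
```

```bash
python3 q.py
```

```text
t 8.95 jig [64.5 -0.9 84.4] ori [ 180.    -0.  -115.7] F [ 0.2 -3.4  1.7] Fx_jig -3.0 op 9.8
[ 2.2126309  -0.20330541] [62.50871886 55.02805237]
```

Request:
{"fn": "step_arm", "kwargs": {
  "moves": [
    [[0.03,0.06,-0.2,0,0.7],[0.03,0.06,-0.15,0,0.7],[0,0,0,0,0.7]]
  ]
}}

```text
clock: 9.25
tool_pos: [0.6121, -0.0026, 0.0812]
orientation: [180.0, -0.0, -115.7]
force: [-1.2, -3.5, 3.2]
opening: 0.0095
gripper_force: 30.0
```

```bash
python3 q.py
```

```text
t 9.25 jig [65.7 -1.  81.2] ori [ 180.    -0.  -115.7] F [-1.2 -3.5  3.2] Fx_jig -3.7 op 9.5
[ 2.24714564 -0.2303222 ] [62.38712871 51.91337768]
```

Request:
{"fn": "step_arm", "kwargs": {
  "moves": [
    [[0.03,0.06,-0.15,0,0.7],[0,0,0,0,0.7]]
  ]
}}

```text
clock: 9.45
tool_pos: [0.6123, -0.0022, 0.08]
orientation: [180.0, -0.0, -115.7]
force: [-2.1, -4.8, 6.1]
opening: 0.01
gripper_force: 30.0
```

```bash
python3 q.py; python3 v.py | grep -E "lever|z "
python3 - <<'E'
from h import *
o=ctrl.get_obs(); q=tojig(o["tool_pos"])[0]; s=solve(99,38.3,(q[0],q[2]+19),(2.2,-.2)); l=np.array(cl(*s,99,38.3))
# pull: t decreases, tip held at fixed z, x following
for k in (1,2,3,4):
    x0,z0=cl(*s,106.8,-9.5); r=solve(106.8,-9.5,(x0-2*k,z0),s); G=cl(*r,99,38.3); print(r,((G-l)[0]*ex/10).round(2),((G-l)[1]/10).round(2))
E
```

```text
t 9.45 jig [66.1 -1.  80. ] ori [ 180.    -0.  -115.7] F [-2.1 -4.8  6.1] Fx_jig -5.3 op 10.0
[ 2.26006893 -0.24103896] [62.29840652 50.68577243]
lever t 2.2787134879085498 3318 line x at z64 -54.21442439151463
z 80 178 [48.4 52.  54.2]
z 84 96 [53.9 54.6 55.3]
z 88 103 [54.8 55.6 56.4]
z 92 116 [55.8 56.7 57.5]
z 96 126 [57.  57.8 58.7]
z 100 128 [58.  58.8 59.7]
z 104 155 [59.1 60.  61.2]
z 108 31 [59.7 60.7 61.2]
[ 2.17997374 -0.24820596] [-0.07 -0.15] -0.0
[ 2.10139025 -0.25460033] [-0.14 -0.3 ] -0.01
[ 2.02275193 -0.25961249] [-0.22 -0.46] -0.01
[ 1.9434689  -0.26322251] [-0.3  -0.62] -0.01
```

Request:
{"fn": "step_arm", "kwargs": {
  "moves": [
    [[0,0,0.03,0,0.7],[-0.04,-0.09,0,0,0.7],[-0.04,-0.09,0,0,0.7],[0,0,0,0,0.7]]
  ]
}}

```text
clock: 9.9
tool_pos: [0.6124, -0.0027, 0.0805]
orientation: [-180.0, 0.1, -115.7]
force: [-1.2, 2.4, 4.2]
opening: 0.0099
gripper_force: 30.0
```

Request:
{"fn": "step_arm", "kwargs": {
  "moves": [
    [[-0.04,-0.09,0,0,0.7],[0,0,0,0,0.7]]
  ]
}}

```text
clock: 10.1
tool_pos: [0.6123, -0.0032, 0.0805]
orientation: [-179.9, 0.1, -115.7]
force: [0.3, 5.1, 4.4]
opening: 0.0098
gripper_force: 30.0
```

Request:
{"fn": "step_arm", "kwargs": {
  "moves": [
    [[-0.04,-0.09,0,0,0.7],[0,0,0,0,0.7]]
  ]
}}

```text
clock: 10.3
tool_pos: [0.6122, -0.0038, 0.0805]
orientation: [-179.9, 0.2, -115.7]
force: [0.2, 6.4, 3.9]
opening: 0.0097
gripper_force: 30.0
```

```bash
python3 q.py; python3 v.py | grep -E "lever|z "
```

```text
t 10.3 jig [64.6 -1.6 80.5] ori [-179.9    0.2 -115.7] F [0.2 6.4 3.9] Fx_jig 5.8 op 9.7
[ 2.19068538 -0.24274311] [60.7289759 51.2139075]
lever t 2.2180166097763316 2879 line x at z64 -53.85073971390505
z 80 218 [47.  50.2 52.6]
z 84 96 [52.3 53.2 54. ]
z 88 103 [53.4 54.2 55.1]
z 92 118 [54.3 55.2 56.3]
z 96 124 [55.6 56.3 57.3]
z 100 127 [56.7 57.5 58.4]
z 104 150 [57.5 58.4 59.7]
z 108 42 [58.4 59.3 59.8]
```

Request:
{"fn": "step_arm", "kwargs": {
  "moves": [
    [[-0.07,-0.15,0,0,0.7],[0,0,0,0,0.7],[0,0,0,0,0.7]]
  ]
}}

```text
clock: 10.65
tool_pos: [0.6116, -0.0051, 0.0805]
orientation: [-179.9, 0.2, -115.7]
force: [0.4, 7.4, 4.1]
opening: 0.0102
gripper_force: 30.0
```

```bash
python3 q.py
```

```text
t 10.65 jig [63.3 -1.6 80.5] ori [-179.9    0.2 -115.7] F [0.4 7.4 4.1] Fx_jig 6.8 op 10.2
[ 2.1264138  -0.24762574] [59.11826675 51.27376766]
```

Request:
{"fn": "step_arm", "kwargs": {
  "moves": [
    [[-0.09,-0.18,0,0,0.7],[0,0,0,0,0.7],[0,0,0,0,0.7]]
  ]
}}

```text
clock: 10.95
tool_pos: [0.6113, -0.0059, 0.0806]
orientation: [-179.9, 0.3, -115.7]
force: [1.5, 11.7, 4.3]
opening: 0.0098
gripper_force: 30.0
```

```bash
python3 q.py; python3 v.py | grep -E "lever|z "
python3 - <<'E'
from h import *
i=cam("wrist"); g=cv2.cvtColor(cv2.imread("pics/w4.png"),cv2.COLOR_BGR2GRAY); xs=np.arange(32.,64,1.)
for y in(-15,15):
    uv=proj(i,toworld(np.c_[xs,xs*0+y,xs*0+64])).astype(np.float32)
    print(y,[f"{int(a)}:{b}" for a,b in zip(xs,cv2.remap(g,uv[None,:,0],uv[None,:,1],1)[0])])
E
```

```text
t 10.95 jig [62.4 -1.7 80.6] ori [-179.9    0.3 -115.7] F [ 1.5 11.7  4.3] Fx_jig 11.2 op 9.8
[ 2.08600003 -0.24956921] [58.12728152 51.37798763]
lever t 2.1163528885859786 2154 line x at z64 -53.26588698756639
z 80 213 [45.4 48.4 50.5]
z 84 96 [50.  50.9 51.8]
z 88 106 [51.1 51.9 52.8]
z 92 116 [52.3 52.9 53.8]
z 96 121 [53.1 54.1 55. ]
z 100 134 [54.3 55.2 56.1]
z 104 156 [55.5 56.5 57.4]
z 108 34 [56.6 57.1 57.6]
-15 ['32:61', '33:60', '34:51', '35:47', '36:47', '37:76', '38:121', '39:126', '40:124', '41:125', '42:128', '43:150', '44:155', '45:157', '46:158', '47:158', '48:158', '49:157', '50:156', '51:156', '52:157', '53:156', '54:155', '55:158', '56:162', '57:155', '58:146', '59:120', '60:83', '61:129', '62:141', '63:141']
15 ['32:35', '33:35', '34:35', '35:36', '36:37', '37:69', '38:119', '39:123', '40:123', '41:124', '42:126', '43:149', '44:155', '45:157', '46:158', '47:157', '48:157', '49:156', '50:156', '51:156', '52:156', '53:156', '54:154', '55:153', '56:159', '57:153', '58:145', '59:118', '60:82', '61:129', '62:140', '63:140']
```

Request:
{"fn": "step_arm", "kwargs": {
  "moves": [
    [[0.04,0.09,0,0,0.7],[0,0,0,0,2.0],[0,0,0,0,3],[0,0,0,0,3]]
  ]
}}

```text
clock: 11.4
tool_pos: [0.6094, -0.0081, 0.0797]
orientation: [180.0, -0.0, -115.7]
force: [-0.5, 0.4, -0.4]
opening: 0.0274
gripper_force: 0.0
```

Request:
{"fn": "step_arm", "kwargs": {
  "moves": [
    [[0,0,0.8,0,3],[0,0,1.0,0,3],[0,0,1.2,0,3],[0,0,1,0,3],[0,0,0,0,3]]
  ]
}}

```text
clock: 11.9
tool_pos: [0.611, -0.0076, 0.1226]
orientation: [-179.8, 0.1, -115.7]
force: [0.2, -0.2, 0.6]
opening: 0.03
gripper_force: 0.0
```

```bash
python3 q.py; python3 v.py | grep -E "lever|z "
python3 - <<'E'
import cv2,numpy as np
p=cv2.imread("pics/w4.png"); cv2.imwrite("pics/b5.png",cv2.resize(p[60:340,220:420],None,fx=2,fy=2))
E
```

```text
t 11.9 jig [ 60.7  -2.2 122.6] ori [-1.798e+02  1.000e-01 -1.157e+02] F [ 0.2 -0.2  0.6] Fx_jig -0.1 op 30.0
[2.74942924 0.24213766] [75.60404828 94.17682289]
lever t 2.164229115304448 1652 line x at z64 -54.077808354303635
z 80 130 [45.9 48.8 51.3]
z 84 62 [50.9 51.8 52.6]
z 88 65 [52.2 53.  53.8]
z 92 63 [53.3 54.  54.8]
z 96 66 [54.3 55.2 55.8]
z 100 109 [55.5 56.5 78.3]
z 104 410 [57.1 68.  76.2]
z 108 134 [57.8 60.2 63.6]h.py:31: RuntimeWarning: The iteration is not making good progress, as measured by the 
 improvement from the last ten iterations.
  def solve(a,b,target,g): return fsolve(lambda s:cl(s[0],s[1],a,b)-target,g)
```

View pics/b5.png

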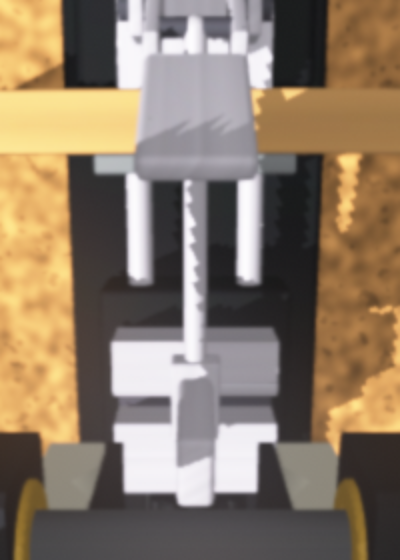

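The crop shows the claw head down on the bar at (193,360), the tab standing over the slot, and the lever leaning towards the keeper. The nose stayed hooked after release. Next: close the fingers and go to the lever.

Request:
{"fn": "step_arm", "kwargs": {
  "moves": [
    [[-0.4,-0.7,0,0,1],[-0.45,-0.85,0,0,0],[-0.45,-0.85,0,0,0],[-0.45,-0.85,0,0,0],[-0.42,-0.78,0,0,0],[0,0,-0.5,0,0],[0,0,-0.5,0,0],[0,0,0,0,0]]
  ]
}}

```text
clock: 12.75
tool_pos: [0.5876, -0.0481, 0.1091]
orientation: [179.9, -0.0, -115.7]
force: [0.0, 0.4, 0.4]
opening: 0.0006
gripper_force: 0.0
```

```bash
python3 q.py
cat > lv.py <<'E'
from h import *
# lever angle seen by side camera (back face, -x side)
s,ds=viewer.snapshot("side"); i=cam("side")
U,V=np.meshgrid(np.arange(340,420),np.arange(200,340)); q=tojig(dep(i,np.c_[U.ravel(),V.ravel()],ds))
r=np.hypot(q[:,0]-Px,q[:,2]-Pz); a=np.arctan2(q[:,2]-Pz,-(q[:,0]-Px))
k=(r>35)&(r<74)&(abs(q[:,1])<14)&(q[:,2]>58)&(a>-.1)&(a<2.6)&(q[:,2]<150)
h,b=np.histogram(a[k],30); print("lever a hist peak",b[h.argmax()].round(2),np.median(a[k]).round(2),k.sum())
E
python3 lv.py
```

```text
t 12.75 jig [ 14.1   1.5 109.1] ori [ 179.9   -0.  -115.7] F [0.  0.4 0.4] Fx_jig 0.4 op 0.6
[0.401829   0.22868222] [32.56881092 83.29815814]
lever a hist peak 2.04 2.07 708
```

Request:
{"fn": "step_arm", "kwargs": {
  "moves": [
    [[-0.3,-0.63,0,0,0],[-0.3,-0.63,0,0,0],[-0.22,-0.45,0,0,0],[-0.22,-0.45,0,0,0],[-0.22,-0.45,0.1,0,0],[0,0,0,0,0]]
  ]
}}

```text
clock: 13.4
tool_pos: [0.5773, -0.074, 0.1127]
orientation: [-179.8, 0.2, -115.7]
force: [4.1, 4.5, 4.1]
opening: 0.0002
gripper_force: 2.2
```

```bash
python3 q.py 2>/dev/null; python3 lv.py;python3 v.py | grep -E "lever|z "
```

```text
t 13.4 jig [-13.7  -0.4 112.7] ori [-179.8    0.2 -115.7] F [4.1 4.5 4.1] Fx_jig 5.8 op 0.2
[-0.85668376  0.7089011 ] [ 25.87198702 105.18620532]
lever a hist peak 1.75 1.78 733
lever t 1.9055292813537927 1482 line x at z64 -54.571730712105406
```

```bash
cat > k.py <<'E'
from h import *
p,d=viewer.snapshot("top"); i=cam("top"); g=cv2.cvtColor(p,cv2.COLOR_BGR2GRAY); xs=np.arange(30.,104,.5)
for n,P in(("now",p),("start",cv2.imread("pics/top.png"))):
  g=cv2.cvtColor(P,cv2.COLOR_BGR2GRAY).astype(float)
  for y in(-15,-12,14,18):
    uv=proj(i,toworld(np.c_[xs,xs*0+y,xs*0+64])).astype(np.float32); a=cv2.remap(g,uv[None,:,0],uv[None,:,1],1)[0]; da=np.diff(a)
    print(n,y,"darkest fall at",xs[50+np.argmin(da[50:])],"slot min at",xs[20:80][np.argmin(a[20:80])] if 1 else 0)
E
python3 k.py
```

```text
now -15 darkest fall at 56.0 slot min at 41.5
now -12 darkest fall at 96.5 slot min at 41.0
now 14 darkest fall at 56.5 slot min at 41.0
now 18 darkest fall at 73.0 slot min at 40.0
start -15 darkest fall at 92.5 slot min at 65.5
start -12 darkest fall at 92.5 slot min at 65.5
start 14 darkest fall at 92.5 slot min at 40.0
start 18 darkest fall at 93.0 slot min at 40.0
```

Request:
{"fn": "step_arm", "kwargs": {
  "moves": [
    [[-0.24,-0.5,0,0,0],[-0.24,-0.5,0,0,0],[-0.24,-0.5,0,0,0],[-0.24,-0.5,0,0,0],[-0.2,-0.4,0.1,0,0],[0,0,0,0,0]]
  ]
}}

```text
clock: 14.15
tool_pos: [0.564, -0.0984, 0.112]
orientation: [-180.0, 0.0, -115.7]
force: [4.3, 3.0, -0.8]
opening: 0.0003
gripper_force: 1.8
```

```bash
python3 q.py 2>/dev/null; python3 lv.py;python3 v.py | grep -E "lever|z "
```

```text
t 14.15 jig [-41.4   1.  112. ] ori [-180.     0.  -115.7] F [ 4.3  3.  -0.8] Fx_jig 4.6 op 0.3
[-1.22313276  1.07373011] [  6.22220703 129.54087793]
lever a hist peak 1.34 1.37 661
lever t 1.474152082922205 556 line x at z64 -52.55633967428851
```

Request:
{"fn": "step_arm", "kwargs": {
  "moves": [
    [[-0.22,-0.47,0.1,0,0],[-0.22,-0.47,0.1,0,0],[-0.22,-0.47,0.05,0,0],[-0.22,-0.46,0,0,0],[-0.22,-0.46,-0.1,0,0],[-0.22,-0.46,-0.2,0,0],[0,0,0,0,0]]
  ]
}}

```text
clock: 14.95
tool_pos: [0.55, -0.1262, 0.1112]
orientation: [179.9, -0.0, -115.7]
force: [1.7, 2.2, 0.7]
opening: 0.0007
gripper_force: 1.1
```

```bash
python3 q.py 2>/dev/null; python3 lv.py
```

```text
t 14.95 jig [-72.6   1.6 111.2] ori [ 179.9   -0.  -115.7] F [1.7 2.2 0.7] Fx_jig 2.7 op 0.7
[-1.67628085  1.53103552] [-28.58774345 147.59806011]
lever a hist peak -0.04 0.85 527
```

Run:
```python
from h import *
p,d=viewer.snapshot("top"); cv2.imwrite("pics/t6.png",cv2.resize(p[170:310,290:480],None,fx=4,fy=4,interpolation=cv2.INTER_CUBIC))
```

```text
(no output)
```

View pics/t6.png

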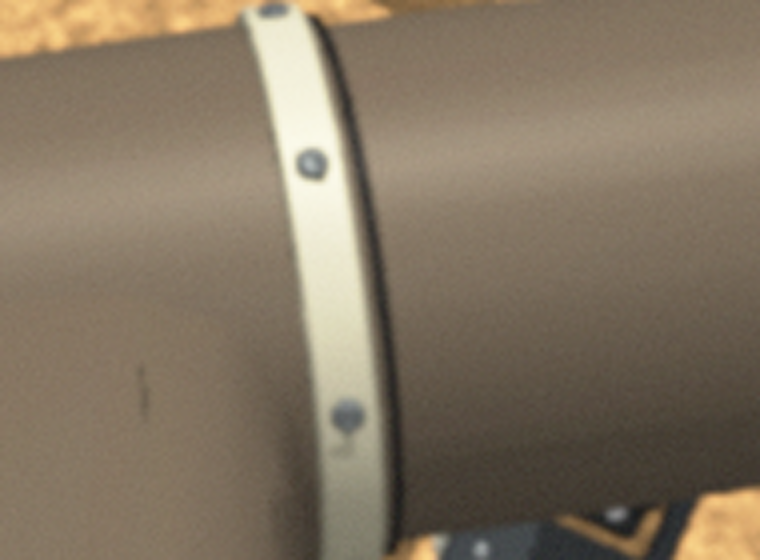

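The arm hides the jig from above in this picture, so I check the claw with side-camera depth.

```bash
cat > cw.py <<'E'
from h import *
s,ds=viewer.snapshot("side"); i=cam("side")
U,V=np.meshgrid(np.arange(300,440),np.arange(170,340)); q=tojig(dep(i,np.c_[U.ravel(),V.ravel()],ds))
T=q[(abs(q[:,1])<7)&(q[:,0]>-15)&(q[:,0]<110)&(q[:,2]>68)&(q[:,2]<200)]
for z in range(68,160,6):
    w=T[(T[:,2]>=z)&(T[:,2]<z+6)]
    if len(w)>3: print("claw z",z+3,len(w),np.percentile(w[:,0],[5,50,95]).round(1))
K=q[(q[:,2]>60)&(q[:,2]<67)&(q[:,0]>0)&(q[:,0]<110)&(abs(q[:,1])>9)&(abs(q[:,1])<24)]
print("keeper top x",len(K),np.percentile(K[:,0],[2,50,98]).round(1) if len(K) else "")
E
python3 cw.py
```

```text
claw z 71 54 [-1.3 18.2 40.8]
claw z 77 88 [-10.6  19.2  36.7]
claw z 83 38 [20.5 23.9 42.7]
claw z 89 32 [22.4 24.2 41. ]
claw z 95 30 [23.2 26.  33.5]
claw z 101 8 [23.2 25.6 39.2]
keeper top x 207 [15.2 41.9 64. ]
```

Request:
{"fn": "step_arm", "kwargs": {
  "moves": [
    [[-0.25,-0.5,-0.25,0,0],[-0.22,-0.47,-0.35,0,0],[-0.2,-0.42,-0.4,0,0],[-0.12,-0.25,-0.4,0,0],[-0.12,-0.25,-0.4,0,0],[-0.1,-0.22,-0.4,0,0],[0,0,0,0,0]]
  ]
}}

```text
clock: 15.8
tool_pos: [0.5397, -0.1478, 0.0889]
orientation: [179.9, -0.1, -115.7]
force: [-0.3, -0.1, 0.9]
opening: 0.0002
gripper_force: 0.0
```

```bash
python3 q.py 2>/dev/null; python3 cw.py
```

```text
t 15.8 jig [-96.5   1.6  88.9] ori [ 1.799e+02 -1.000e-01 -1.157e+02] F [-0.3 -0.1  0.9] Fx_jig -0.2 op 0.2
[-14.72770046   2.01565965] [-69.99264706 147.95459359]
claw z 71 51 [-13.1   0.5  34.3]
claw z 77 17 [13.4 20.1 32.1]
claw z 83 13 [16.4 21.1 29.1]
claw z 89 5 [16.8 17.2 22. ]
keeper top x 81 [ 9.7 39.7 57. ]
```

Request:
{"fn": "step_arm", "kwargs": {
  "moves": [
    [[-0.1,-0.2,-0.2,0,0],[-0.06,-0.12,-0.25,0,0],[-0.04,-0.1,-0.25,0,0],[-0.03,-0.06,-0.2,0,0],[-0.02,-0.04,-0.2,0,0],[0,0,0,0,0]]
  ]
}}

```text
clock: 16.45
tool_pos: [0.5378, -0.1525, 0.0783]
orientation: [180.0, -0.0, -115.7]
force: [0.7, -0.7, -0.6]
opening: 0.0003
gripper_force: 0.0
```

```bash
python3 q.py 2>/dev/null; python3 lv.py
```

```text
t 16.45 jig [-101.6    1.3   78.3] ori [ 180.    -0.  -115.7] F [ 0.7 -0.7 -0.6] Fx_jig -0.3 op 0.3
[-27.47997012   2.19928975] [-84.95697518 142.93812048]
lever a hist peak 0.19 0.29 517
```

Request:
{"fn": "step_arm", "kwargs": {
  "moves": [
    [[-0.01,-0.02,-0.2,0,0],[-0.01,-0.02,-0.2,0,0],[0,0,-0.15,0,0],[0,0,-0.15,0,0],[0,0,0,0,0]]
  ]
}}

```text
clock: 17.0
tool_pos: [0.5377, -0.1528, 0.0713]
orientation: [180.0, -0.0, -115.7]
force: [-0.5, -0.5, -0.3]
opening: 0.0004
gripper_force: 0.0
```

Request:
{"fn": "step_arm", "kwargs": {
  "moves": [
    [[0,0,-0.15,0,0],[0,0,-0.1,0,0],[0,0,0,0,0]]
  ]
}}

```text
clock: 17.3
tool_pos: [0.5379, -0.1528, 0.0692]
orientation: [-180.0, -0.0, -115.7]
force: [0.3, 0.2, -0.1]
opening: 0.0005
gripper_force: 0.2
```

```bash
python3 q.py 2>/dev/null; python3 lv.py
```

```text
t 17.3 jig [-101.8    1.    69.2] ori [-180.    -0.  -115.7] F [ 0.3  0.2 -0.1] Fx_jig 0.3 op 0.5
[-2.44333139  2.3175661 ] [-94.26717471 137.78653209]
lever a hist peak 0.04 0.25 510
```

Request:
{"fn": "step_arm", "kwargs": {
  "moves": [
    [[0,0,-0.1,0,0],[0,0,0,0,0]]
  ]
}}

```text
clock: 17.55
tool_pos: [0.5379, -0.1529, 0.0683]
orientation: [-180.0, -0.0, -115.7]
force: [-0.8, 0.3, 1.6]
opening: 0.0001
gripper_force: 1.1
```

Request:
{"fn": "step_arm", "kwargs": {
  "moves": [
    [[0,0,-0.1,0,0],[0,0,0,0,0]]
  ]
}}

```text
clock: 17.75
tool_pos: [0.5379, -0.1529, 0.0674]
orientation: [-180.0, -0.0, -115.7]
force: [-1.4, -0.7, 5.5]
opening: 0.0004
gripper_force: 2.4
```

Firm on the rubber stop at 5.5 N. I lift away and check that it stays.

Request:
{"fn": "step_arm", "kwargs": {
  "moves": [
    [[0,0,0.2,0,0],[0,0,0.6,0,0],[0,0,1.5,0,0],[0,0,3,0,0],[0,0,4,0,0],[0,0,4,0,0],[-2,-4,2,0,0],[-2,-4,0,0,0],[-2,-4,0,0,0],[0,0,0,0,0]]
  ]
}}

```text
clock: 18.75
tool_pos: [0.4756, -0.2759, 0.2207]
orientation: [-180.0, -0.0, -115.9]
force: [0.5, -0.3, 0.2]
opening: 0.0004
gripper_force: 0.0
```

Request:
{"fn": "step_arm", "kwargs": {
  "moves": [
    [[-2,-4,0,0,0],[-2,-4,0,0,0],[-2,-4,0,0,0],[-2,-4,0,0,0],[0,0,0,0,0],[0,0,0,0,0],[0,0,0,0,0],[0,0,0,0,0]]
  ]
}}

```text
clock: 19.55
tool_pos: [0.3986, -0.4319, 0.2203]
orientation: [-180.0, 0.0, -115.6]
force: [0.6, -0.2, 0.3]
opening: 0.0005
gripper_force: 0.0
```

```bash
python3 q.py 2>/dev/null | head -1; python3 cw.py
python3 - <<'E'
from h import *
for n,b in(("side",(340,440,230,370)),("top",(300,480,180,310))):
    s,ds=viewer.snapshot(n); i=cam(n)
    U,V=np.meshgrid(np.arange(*b[:2]),np.arange(*b[2:])); q=tojig(dep(i,np.c_[U.ravel(),V.ravel()],ds))
    L=q[(q[:,0]<-84)&(q[:,0]>-123)&(abs(q[:,1])<10)&(q[:,2]>56)&(q[:,2]<150)]
    f=np.polyfit(L[:,0],L[:,2],1); print(n,"lever top slope angle",-np.arctan(f[0]),"z at -112",np.polyval(f,-112),len(L))
E
```

```text
t 19.55 jig [-413.7    6.1  220.3] ori [-180.     0.  -115.6] F [ 0.6 -0.2  0.3] Fx_jig 0.1 op 0.5
claw z 71 102 [-11.1  11.   32.1]
claw z 77 37 [13.2 16.4 30.7]
claw z 83 38 [12.9 15.7 32.2]
claw z 89 35 [13.8 16.  32.2]
claw z 95 33 [13.7 16.2 34.8]
claw z 101 73 [13.9 20.2 34.5]
claw z 107 4 [21.2 24.  24.9]
keeper top x 284 [10.2 37.  59.6]
side lever top slope angle 0.008704996947284369 z at -112 67.7334039381693 284
top lever top slope angle 0.020384855929760585 z at -112 68.88418628704378 345
```

```bash
python3 -c "
from plant import close_job; print(close_job())"
```

```text
the job is handed in; nothing more can be done
None
```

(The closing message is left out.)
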